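Turn the recipe leaf on the pastry bench

TASK

On the low recipe stand two stiff leaves lie side by side on the same side of the spine. With the fingertips, gently push the longer leaf up and over the spine until it lies flat on the other side of the stand, without pinching it. Leave the short leaf lying where it is and the other things on the bench in their places.

Things in the scene. Friction and masses are not known exactly. Their poses are not given: they have to be found in the camera images.
- stand: Recipe stand, fixed. Origin on the bench under its centre; x along the spine, y across, z up. Top plate 216 (x) by 170 (y) mm, top 50 mm above the bench, on two feet along x (y 40 to 70 mm each side). Spine: 9 mm rod along x at y 0, axis 55 mm up. Two leaves, centred at x -52 and +52 mm (which is where varies), 20 mm apart, both start lying on the -y side; the +y side is bare.
- long_leaf (a joint): rigid white plastic leaf, 84 mm wide along the spine, 145 mm from spine axis to free edge; underside 4 mm below the hinge axis, top 3 mm above; 0.15 kg. Rad: 0 flat on the stand's -y side (there it overhangs the plate by 60 mm, 50 mm free below), pi/2 upright, pi flat on the +y side; hard stops. Starts 0 to 0.2. A stiff hinge: it stays where left; 0.5 to 2.5 N at the edge moves it.
- long_leaf_edge (a point): Middle of the long leaf's free edge, 145 mm from the hinge axis, at half the thickness of the 4 mm back sheet. Moves with the leaf: its axes are the stand's while the leaf is at 0.
- long_leaf_hinge (a point): On the hinge axis at the middle of the long leaf's width (the leaf extends 42 mm each way along the axis).
- long_leaf_back: White back sheet of the long leaf, 84 by 135 x 4 mm, the underside at the start: this is the side to push, and it is uppermost after the turn. Origin on the hinge axis at the middle of the leaf's width.
- long_leaf_face: Printed face of the long leaf (picture of a tart), 3 mm thick, 8 mm inside the side edges and 8 mm short of the free edge, uppermost at the start. Origin on the hinge axis. Touching face and back with the fingers at the same time counts as pinching the leaf.
- short_leaf (a joint): rigid white plastic leaf, 84 mm wide along the spine, 105 mm from spine axis to free edge, otherwise like the long leaf. Starts at 0 to 0.1 rad and is to stay there; same sign and hinge friction.
- short_leaf_edge (a point): Middle of the short leaf's free edge, 105 mm from the hinge axis.
- tart_a: iced tart, 68 dia x 36 mm high, near the side where the leaves lie; loose bystander, origin at its underside; leave it alone
- tart_b: second iced tart, same size, to the left; loose bystander, origin at its underside; leave it alone
- nozzle: steel piping nozzle standing on its wide end, 32 dia x 45 mm high; loose bystander, origin at its underside; leave it alone
- cutter: steel ring cutter, 64 dia x 35 high; loose bystander, origin at its underside; leave it alone
- tub: white plastic bowl, 150 dia x 100 mm high; loose bystander, origin at its underside; leave it alone
- spatula: red-handled spatula lying flat on the right; loose bystander, origin at its underside; leave it alone
- sprinkles: closed jar, 60 dia x 100 high; loose bystander, origin at its underside; leave it alone

How it is judged:
At the end, for the whole second after the job is handed in: The long leaf lies at rest on the other side within 0.07 rad (about 10 mm at its free edge) of flat, and the short leaf still lies on its first side (below 0.2 rad) (value of joint long_leaf above 3.07 rad and velocity of joint long_leaf below 0.05 rad/s and value of joint short_leaf below 0.2 rad); the robot touches nothing.
It fails at once if the long leaf is pinched: fingers press on its face and its back at the same time (contact force between the fingers and long_leaf_face above 1 N and contact force between the fingers and long_leaf_back above 1 N).
It fails at once if the long leaf is flung or slammed (faster than 5 rad/s) (velocity of joint long_leaf above 5 rad/s).
It fails at once if the short leaf is turned up (beyond 0.35 rad) (value of joint short_leaf above 0.35 rad).
It fails at once if a bystander is moved or lifted by more than 25 mm (distance of any of tart_a, tart_b, nozzle, cutter, tub, spatula, sprinkles from where it was at the start of the episode above 0.025 m).
It also fails if it takes over 38 s, if anything falls off the work surface, if the arm or the gripper's body presses on something with over 40 N, if the wrist force passes 120 N, or if a joint passes its speed limit or range.

ROBOT

A 6-joint arm with a two-finger parallel gripper is mounted at the origin on the work surface. World frame = base frame: x ahead of the robot, y to its left, z up, the work surface at z = 0. Lengths are in m, angles in rad, forces in N, time in s.
With the tool pointing down it reaches from about 0.4 to 0.825 m from the base axis. Payload 7 kg.
Tool frame: the origin (TCP) lies on the centre line of the jaws, within the pads' length; the fingertips stand 22 mm ahead of it and the grasp point (between the pads) lies 3 mm ahead of it (arm.tcp_to_tips is the distance from the TCP to the fingertips, in m); z points along the fingers, y is the line along which they close (so a half turn about z gives the same grasp; the last joint's range is limited). The gripper opens to 88 mm and grips with 3 to 60 N. Pads are 19 mm wide; open, the fingers measure 130 mm over their backs; the gripper's body (78 mm by 193 mm) begins 47 mm behind the grasp point.
Start: joints at [0.288, 0.359, 0.012, 0, -1.224, -0.288], TCP at [0.675, -0, 0.249] pointing down, gripper open.
Joint ranges: [-3.07, 3.07], [-1.43, 2.12], [-1.02, 1.25], [-3.03, 1.67], [-3.05, -0], [-3.03, 3.03]. Speed limits (rad/s): [2.39, 2.39, 3.01, 3.14, 3.14, 3.14].

INTERFACE

Orientations are given as [roll, pitch, yaw] about the fixed x, y, z axes, in that order (R = Rz(yaw) Ry(pitch) Rx(roll)).
In Python, from station import arm gives the robot as it stands.
- The arm moves only by the tool jog_arm, never from a script. Its argument "targets" is a list of rows, each an object of numbers: "dx", "dy", "dz": the shift along the tool's x, y, z in mm; "rx", "ry", "rz": the turn, a rotation vector about the tool's x, y, z in rad; "gripper": the closure, from 0 (fully open) to 1 (shut). In form: [{"dx": .., "dy": .., "dz": .., "rx": .., "ry": .., "rz": .., "gripper": ..}, ...]. A call has exactly 8 rows; each row is the pose to reach, as a shift and turn from the pose commanded when the call began, along the tool's axes at that moment; what a row does not reach only later rows make up. A row lasts 1/12 s, in which the tool goes at most 41.7 mm and 7.16 degrees, less where a joint would pass 70% of its speed; a pose out of reach is approached as far as the arm can. A call with a gripper value outside its range is refused whole. The fingers move at their own pace and stop on an object; "force" is the grip in N (left out, the last holds). Time passes only in rows, so rows that repeat a pose let the fingers close, or fill a call up. It gives the time, the measured TCP pose, the force, the opening and the grip force at its end, in the units of the state.
- arm.get_state(): the state, without advancing time (a new reading comes with each control period).
- arm.grab_frame(name): name is "scene" or "side" or "wrist"; returns a dict with "frame" (400x640x3 uint8, red, green, blue), "z_map" (400x640 float32, m along the optical axis (not along the pixel's ray), 0 where there is no reading), "fx", "fy", "cx", "cy" (pixels), "distortion" ([k1, k2, p1, p2, k3] as OpenCV has them; the pictures are not rectified), "view" (4x4, takes a point from world to camera coordinates). Camera axes: x right, y down, z forward; pixel columns grow to the right and rows downward; lengths in m; the calibration is good to about 2 mm. A picture is of the moment at which its call begins.
- arm.job_done(): hands the job in; it is judged then, once.
The state is a dict: "t": time; "q": joint angles; "qd": joint speeds; "joint_efforts": joint torques, N m; "eef_pos": TCP position; "ee_rot": TCP orientation; "force": force on the tool from outside, world axes, zero at the start; "moment": the same for the moment, N m; "width": finger opening in m; "gripper_force": force on a finger pad.
Only numpy, scipy, OpenCV 4.12 (cv2) and the standard library are available. Lean on these libraries where they do the work, as an engineer would, in place of code of your own. Each camera call takes 0.05 s, during which the arm holds its last target. There are 200 camera calls.

## Working session

There is one attempt and no reset: what is moved stays moved. The work goes in short steps, Python scripts to look and compute and a tool call to move; the robot and the scene stay as the last step left them, time stands still between calls to the robot, and variables do not carry over. Pictures are saved under pics/ and viewed, at most 10 in all, crops included, and the job is handed in when it is done.

Besides the shell and the picture viewer there is one more tool, called after "Request:" by a JSON object that holds its "name" and its "arguments". jog_arm: Moves the arm, as the interface text tells. Its arguments: {"type":"object","properties":{"targets":{"type":"array","items":{"type":"object","properties":{"dx":{"type":"number"},"dy":{"type":"number"},"dz":{"type":"number"},"rx":{"type":"number"},"ry":{"type":"number"},"rz":{"type":"number"},"gripper":{"type":"number"}}}},"force":{"type":"number"}},"required":["targets"]}

```bash
mkdir -p pics; cat > h.py <<'E'
import numpy as np,cv2
from station import arm
def grab(n):
    return arm.grab_frame(n)
def pts(f):
    """world point per pixel from z_map"""
    h,w=f['z_map'].shape
    K=np.array([[f['fx'],0,f['cx']],[0,f['fy'],f['cy']],[0,0,1]])
    u,v=np.meshgrid(np.arange(w),np.arange(h))
    n=cv2.undistortPoints(np.stack([u,v],-1).reshape(-1,1,2).astype(float),K,np.array(f['distortion'])).reshape(h,w,2)
    z=f['z_map'];P=np.dstack([n[...,0]*z,n[...,1]*z,z])
    T=np.linalg.inv(np.array(f['view']))
    W=P@T[:3,:3].T+T[:3,3]; W[z==0]=np.nan
    return W
E
python3 - <<'E'
from h import *
a=[]
for n in('scene','side'):
    f=grab(n);np.save(f'{n}.npy',f,allow_pickle=True);cv2.imwrite(f'pics/{n}0.png',f['frame'][...,::-1])
    print(n,np.linalg.inv(f['view'])[:3,3])
print(arm.get_state())
E
```

```text
scene [ 1.32673614 -0.46658674  1.51985271]
side [0.143714   0.90154637 0.80238304]
{'t': 0.1, 'q': array([ 2.88091292e-01,  3.59305740e-01,  1.11201771e-02, -3.03140401e-04,
       -1.22409725e+00, -2.88105829e-01]), 'qd': array([ 0.00033946, -0.00201649, -0.00015655,  0.00240536,  0.0011423 ,
        0.00094808]), 'joint_efforts': array([-1.42273191e-03, -5.84165347e+01,  2.93752134e+01,  7.01551259e+00,
        1.01412315e-02, -6.66964229e-05]), 'eef_pos': array([ 6.74580259e-01, -3.64205459e-05,  2.47710294e-01]), 'ee_rot': array([ 3.14008646e+00, -1.49163416e-04, -1.57091397e+00]), 'force': array([ 0.00804318,  0.06224983, -0.28308538]), 'moment': array([-0.03568676,  0.03371011, -0.00205744]), 'gripper_force': 0.0, 'width': 0.0875220281316974}
```

View pics/scene0.png

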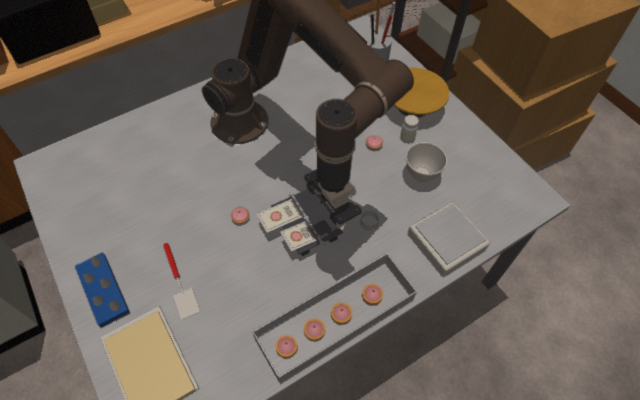

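View pics/side0.png

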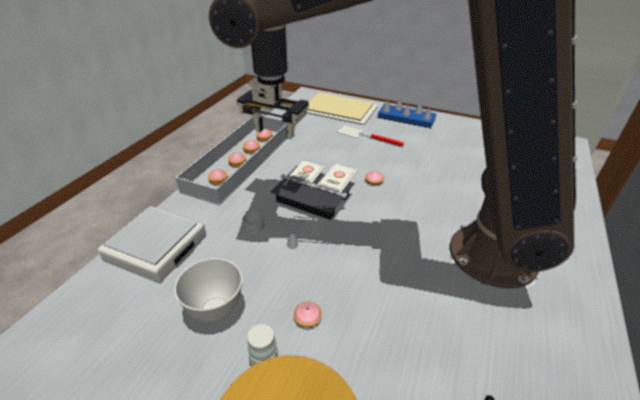

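The scene view shows the leaves at about (280,215), longer and nearer the robot, and (298,237). Tart_a is at (240,215). The stand's bare side and the gripper are to their right. Next I'll make a top-down height map from the depth.

```bash
python3 - <<'E'
from h import *
im=[]
for n in('scene','side'):
    f=np.load(f'{n}.npy',allow_pickle=True).item();W=pts(f)
    x0,x1,y0,y1=.35,.85,-.35,.25;s=1000 
    o=np.zeros((500,600,3),np.uint8)
    m=(W[...,0]>x0)&(W[...,0]<x1)&(W[...,1]>y0)&(W[...,1]<y1)&(W[...,2]<.14)
    P=W[m];c=f['frame'][m]
    i=((x1-P[:,0])*s).astype(int);j=((y1-P[:,1])*s).astype(int)
    for a,b,k in zip(i,j,c): cv2.circle(o,(int(b),int(a)),2,[int(t) for t in k[::-1]],-1)
    im.append(o[:, :])
    F=f['frame'].astype(int)
    wh=m&(F.min(2)>135)&(W[...,2]>.035)&(W[...,0]>.45)&(W[...,0]<.75)&(W[...,1]<.05)&(W[...,1]>-.25)
    nl,L,st,_=cv2.connectedComponentsWithStats(wh.astype(np.uint8))
    for k in range(1,nl):
        if st[k,4]>40:
            Q=W[L==k]; r=cv2.minAreaRect(Q[:,:2].astype(np.float32))
            A=np.c_[Q[:,:2],np.ones(len(Q))];pl=np.linalg.lstsq(A,Q[:,2],rcond=None)[0]
            print(n,st[k],np.round(r[0],3),np.round(r[1],3),round(r[2],1),'z',np.round(np.percentile(Q[:,2],[5,50,95]),3),'plane',pl.round(3))
    hi=m&(W[...,2]>.02)
    nl,L,st,_=cv2.connectedComponentsWithStats(hi.astype(np.uint8))
    for k in range(1,nl):
        if st[k,4]>25:
            Q=W[L==k];r=cv2.minAreaRect(Q[:,:2].astype(np.float32));print('  obj',st[k],np.round(r[0],3),np.round(r[1],3),round(r[2],1),Q[:,2].max().round(3))
cv2.imwrite('pics/top.png',cv2.resize(np.hstack(im),(800,333)))
for k in (0,1):cv2.imwrite(f'pics/top{k}.png',im[k])
E
```

```text
scene [257 200  44  32 562] [ 0.507 -0.099] [0.129 0.088] 85.9 z [0.054 0.06  0.066] plane [ 0.003 -0.019  0.057]
scene [281 222  34  29 337] [ 0.614 -0.086] [0.087 0.084] 86.5 z [0.057 0.063 0.07 ] plane [-0.001 -0.07   0.057]
  obj [ 257  189   86   65 3070] [ 0.565 -0.052] [0.234 0.226] 0.4 0.076
  obj [231 207  19  16 182] [ 0.413 -0.203] [0.064 0.06 ] 14.3 0.044
  obj [361 210  19  19 128] [0.673 0.172] [0.061 0.067] 25.2 0.045
  obj [258 253 134  82 897] [ 0.827 -0.11 ] [0.48  0.025] 87.6 0.075
side [ 286  160   71   36 1119] [ 0.557 -0.091] [0.153 0.216] 88.1 z [0.053 0.059 0.064] plane [ 0.017 -0.036  0.046]
  obj [208 124  78  77 948] [ 0.83  -0.103] [0.473 0.033] 89.1 0.066
  obj [ 270  160   87   56 2853] [ 0.561 -0.048] [0.235 0.234] 90.0 0.067
  obj [365 171  18  11 125] [ 0.405 -0.199] [0.054 0.053] 42.2 0.034
  obj [242 211  22  18 190] [0.666 0.173] [0.062 0.064] 25.1 0.037
  obj [288 233   8  10  56] [0.524 0.198] [0.021 0.016] 32.7 0.044
```

View pics/top.png

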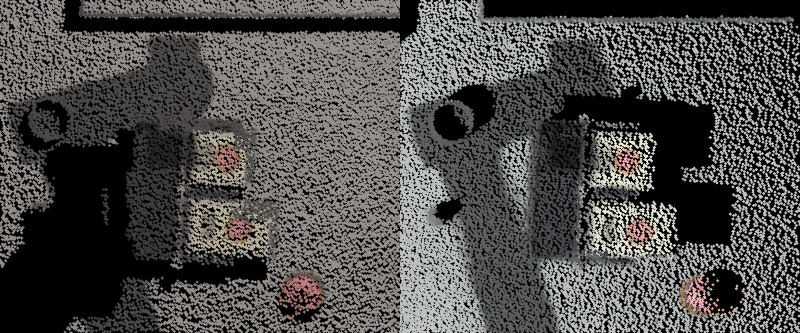

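The long leaf's hinge is near (0.512,-0.022), its free edge near (0.502,-0.166), and it is nearly flat. The stand's yaw is about -4°. Tart_a is at (0.41,-0.20). Plan: close the fingers, tilt the tool 45° toward +y and approach from the -y side under the overhang.

Request:
{"name": "jog_arm", "arguments": {"targets": [{"dx": 230,"dy": 167,"dz": 45,"ry": -0.785,"gripper": 1},{"dx": 230,"dy": 167,"dz": 45,"ry": -0.785,"gripper": 1},{"dx": 230,"dy": 167,"dz": 45,"ry": -0.785,"gripper": 1},{"dx": 230,"dy": 167,"dz": 45,"ry": -0.785,"gripper": 1},{"dx": 230,"dy": 167,"dz": 45,"ry": -0.785,"gripper": 1},{"dx": 230,"dy": 167,"dz": 45,"ry": -0.785,"gripper": 1},{"dx": 230,"dy": 167,"dz": 45,"ry": -0.785,"gripper": 1},{"dx": 230,"dy": 167,"dz": 45,"ry": -0.785,"gripper": 1}], "force": 20}}

```text
invalid input at $.targets[0]: expected keys dx, dy, dz, rx, ry, rz, gripper
```

Request:
{"name": "jog_arm", "arguments": {"targets": [{"dx": 230,"dy": 167,"dz": 45,"rx": 0,"ry": -0.785,"rz": 0,"gripper": 1},{"dx": 230,"dy": 167,"dz": 45,"rx": 0,"ry": -0.785,"rz": 0,"gripper": 1},{"dx": 230,"dy": 167,"dz": 45,"rx": 0,"ry": -0.785,"rz": 0,"gripper": 1},{"dx": 230,"dy": 167,"dz": 45,"rx": 0,"ry": -0.785,"rz": 0,"gripper": 1},{"dx": 230,"dy": 167,"dz": 45,"rx": 0,"ry": -0.785,"rz": 0,"gripper": 1},{"dx": 230,"dy": 167,"dz": 45,"rx": 0,"ry": -0.785,"rz": 0,"gripper": 1},{"dx": 230,"dy": 167,"dz": 45,"rx": 0,"ry": -0.785,"rz": 0,"gripper": 1},{"dx": 230,"dy": 167,"dz": 45,"rx": 0,"ry": -0.785,"rz": 0,"gripper": 1}], "force": 20}}

```text
t: 0.77
eef_pos: [0.5027, -0.2369, 0.199]
ee_rot: [3.13, 0.79, -1.588]
force: [1.0, 1.3, -0.9]
width: 0.04
gripper_force: 0.0
```

Request:
{"name": "jog_arm", "arguments": {"targets": [{"dx": 20,"dy": 0,"dz": 25,"rx": 0,"ry": 0,"rz": 0,"gripper": 1},{"dx": 40,"dy": 0,"dz": 47,"rx": 0,"ry": 0,"rz": 0,"gripper": 1},{"dx": 60,"dy": 0,"dz": 70,"rx": 0,"ry": 0,"rz": 0,"gripper": 1},{"dx": 80,"dy": 0,"dz": 92,"rx": 0,"ry": 0,"rz": 0,"gripper": 1},{"dx": 95,"dy": 0,"dz": 109,"rx": 0,"ry": 0,"rz": 0,"gripper": 1},{"dx": 103,"dy": 0,"dz": 117,"rx": 0,"ry": 0,"rz": 0,"gripper": 1},{"dx": 103,"dy": 0,"dz": 117,"rx": 0,"ry": 0,"rz": 0,"gripper": 1},{"dx": 103,"dy": 0,"dz": 117,"rx": 0,"ry": 0,"rz": 0,"gripper": 1}]}}

```text
t: 1.43
eef_pos: [0.508, -0.2203, 0.048]
ee_rot: [3.14, 0.785, -1.571]
force: [0.3, -0.2, 0.2]
width: 0.0012
gripper_force: 0.0
```

```bash
python3 - <<'E'
from h import *
a=[]
for n,(r,c) in dict(scene=(150,210),side=(100,240)).items():
    f=grab(n);a.append(cv2.resize(f['frame'][r:r+130,c:c+130,::-1],(400,400),interpolation=cv2.INTER_CUBIC))
    np.save(f'{n}1.npy',f,allow_pickle=True)
cv2.imwrite('pics/b.png',np.hstack(a)); s=arm.get_state();print(s['eef_pos'],s['ee_rot'],s['force'])
E
```

```text
[ 0.50880559 -0.2207966   0.04948137] [-3.13870571  0.7834884  -1.56840924] [0.91037052 0.26532239 0.18227776]
```

View pics/b.png

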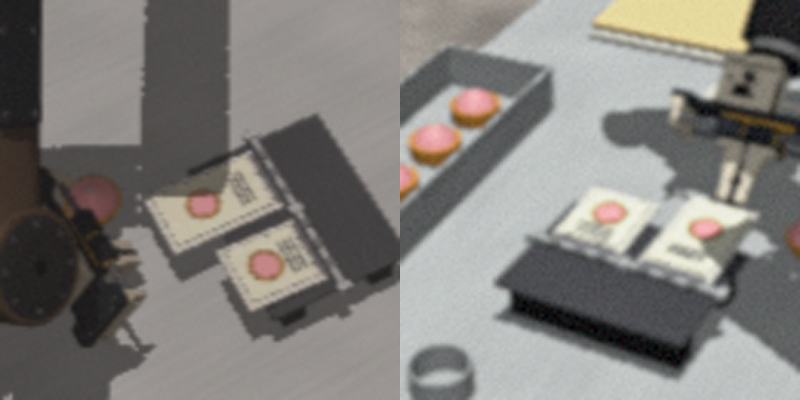

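The closed fingers are just beyond the middle of the long leaf's edge, which is the right-hand leaf in the side view at crop (740,205). I'll advance under the edge.

Request:
{"name": "jog_arm", "arguments": {"targets": [{"dx": -7,"dy": 0,"dz": 9,"rx": 0,"ry": 0,"rz": 0,"gripper": 1},{"dx": -14,"dy": 0,"dz": 18,"rx": 0,"ry": 0,"rz": 0,"gripper": 1},{"dx": -20,"dy": 0,"dz": 26,"rx": 0,"ry": 0,"rz": 0,"gripper": 1},{"dx": -25,"dy": 0,"dz": 31,"rx": 0,"ry": 0,"rz": 0,"gripper": 1},{"dx": -28,"dy": 0,"dz": 34,"rx": 0,"ry": 0,"rz": 0,"gripper": 1},{"dx": -28,"dy": 0,"dz": 34,"rx": 0,"ry": 0,"rz": 0,"gripper": 1},{"dx": -28,"dy": 0,"dz": 34,"rx": 0,"ry": 0,"rz": 0,"gripper": 1},{"dx": -28,"dy": 0,"dz": 34,"rx": 0,"ry": 0,"rz": 0,"gripper": 1}]}}

```text
t: 2.2
eef_pos: [0.5081, -0.1766, 0.0438]
ee_rot: [-3.141, 0.785, -1.571]
force: [0.2, 0.0, 0.5]
width: -0.0
gripper_force: 0.0
```

```bash
python3 - <<'E'
from h import *
a=[]
for n,(r,c) in dict(scene=(150,210),side=(100,240)).items():
    f=grab(n);a.append(cv2.resize(f['frame'][r:r+130,c:c+130,::-1],(400,400),interpolation=cv2.INTER_CUBIC))
cv2.imwrite('pics/c.png',np.hstack(a)); s=arm.get_state();print(s['eef_pos'],s['ee_rot'],s['force'])
E
```

```text
[ 0.50803672 -0.1767197   0.0436615 ] [-3.14157454  0.78482499 -1.57103679] [-0.40238534  0.07256352 -1.03281628]
```

View pics/c.png

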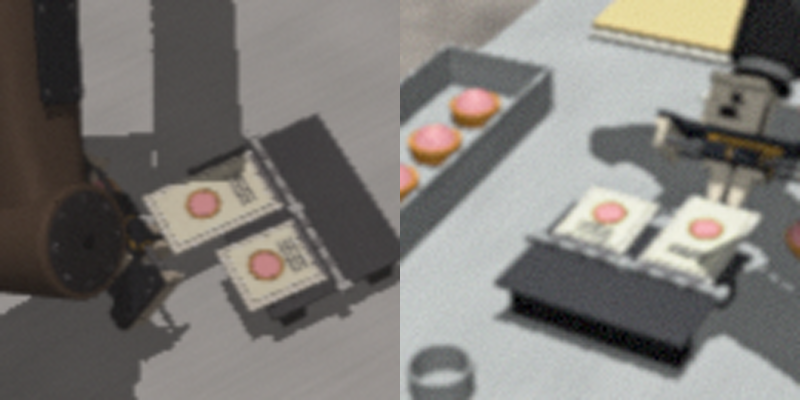

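The tips are under the edge at TCP (0.508,-0.177,0.044) with no contact. Now I'll compute the arc to sweep.

```bash
cat > arc.py <<'E'
import numpy as np
H=np.array([-22.,55.])
def pose(a):
    th=np.radians(np.interp(a,[0,110,180],[45,45,15])); rho=np.interp(a,[0,90,180],[125,125,105]); A=np.radians(a)
    n=np.array([np.cos(th),np.sin(th)]);d=np.array([np.sin(th),-np.cos(th)])
    b=np.array([-np.sin(A),-np.cos(A)]);r=np.array([-np.cos(A),np.sin(A)])
    if a<45: T=H+145*r+4*b+20*d-9.5*n
    else: T=H+rho*r+b*(4+9.5*abs(n@b))
    return T-22*d,th
c0=np.array([-175.,40.]);t0=np.pi/4   # commanded now (y,z)
al=np.interp(np.arange(1,49),[0,4,44,48],[0,9,176,182])
for k in range(0,48,8):
    x=np.array([-np.cos(t0),-np.sin(t0)]);z=np.array([np.sin(t0),-np.cos(t0)])
    for a in al[k:k+8]:
        c,th=pose(a);print(f'{a:.0f}: dx {(c-c0)@x:.0f} dz {(c-c0)@z:.0f} ry {t0-th:.2f}  yz {c.round()}')
    c0,t0=c,th;print()
E
python3 arc.py
```

```text
2: dx -8 dz -8 ry 0.00  yz [-175.   51.]
4: dx -12 dz -12 ry 0.00  yz [-175.   57.]
7: dx -16 dz -16 ry 0.00  yz [-175.   63.]
9: dx -21 dz -19 ry 0.00  yz [-174.   68.]
13: dx -29 dz -26 ry 0.00  yz [-172.   79.]
17: dx -38 dz -31 ry 0.00  yz [-170.   89.]
22: dx -48 dz -36 ry 0.00  yz [-166.   99.]
26: dx -58 dz -40 ry 0.00  yz [-163.  109.]

30: dx -10 dz -3 ry 0.00  yz [-158.  118.]
34: dx -20 dz -6 ry 0.00  yz [-153.  128.]
38: dx -31 dz -8 ry 0.00  yz [-147.  136.]
42: dx -41 dz -9 ry 0.00  yz [-140.  145.]
47: dx -51 dz -10 ry 0.00  yz [-133.  152.]
51: dx -60 dz -10 ry 0.00  yz [-127.  159.]
55: dx -70 dz -10 ry 0.00  yz [-120.  165.]
59: dx -79 dz -9 ry 0.00  yz [-113.  171.]

63: dx -9 dz 2 ry 0.00  yz [-105.  176.]
67: dx -18 dz 4 ry 0.00  yz [-97. 181.]
72: dx -27 dz 7 ry 0.00  yz [-89. 185.]
76: dx -36 dz 11 ry 0.00  yz [-80. 189.]
80: dx -44 dz 15 ry 0.00  yz [-71. 192.]
84: dx -52 dz 20 ry 0.00  yz [-62. 194.]
88: dx -60 dz 26 ry 0.00  yz [-52. 195.]
92: dx -67 dz 33 ry 0.00  yz [-43. 195.]

97: dx -6 dz 7 ry 0.00  yz [-33. 194.]
101: dx -12 dz 15 ry 0.00  yz [-24. 193
[... 190 characters left out ...]
y 0.09  yz [ 20. 176.]
126: dx -32 dz 67 ry 0.12  yz [ 28. 171.]

130: dx -2 dz 9 ry 0.03  yz [ 35. 166.]
134: dx -4 dz 18 ry 0.06  yz [ 42. 160.]
138: dx -5 dz 26 ry 0.09  yz [ 48. 153.]
143: dx -5 dz 35 ry 0.12  yz [ 54. 147.]
147: dx -5 dz 44 ry 0.16  yz [ 59. 140.]
151: dx -4 dz 52 ry 0.19  yz [ 63. 132.]
155: dx -3 dz 60 ry 0.22  yz [ 67. 125.]
159: dx -1 dz 68 ry 0.25  yz [ 70. 118.]

163: dx 1 dz 7 ry 0.03  yz [ 73. 111.]
168: dx 2 dz 15 ry 0.06  yz [ 74. 104.]
172: dx 3 dz 22 ry 0.09  yz [76. 97.]
176: dx 5 dz 29 ry 0.12  yz [77. 90.]
178: dx 6 dz 31 ry 0.14  yz [77. 87.]
179: dx 7 dz 34 ry 0.15  yz [77. 84.]
180: dx 8 dz 36 ry 0.15  yz [77. 82.]
182: dx 9 dz 38 ry 0.15  yz [77. 79.]
```

Request:
{"name": "jog_arm", "arguments": {"targets": [{"dx": -8,"dy": 0,"dz": -8,"rx": 0,"ry": 0,"rz": 0,"gripper": 1},{"dx": -12,"dy": 0,"dz": -12,"rx": 0,"ry": 0,"rz": 0,"gripper": 1},{"dx": -16,"dy": 0,"dz": -16,"rx": 0,"ry": 0,"rz": 0,"gripper": 1},{"dx": -21,"dy": 0,"dz": -19,"rx": 0,"ry": 0,"rz": 0,"gripper": 1},{"dx": -29,"dy": 0,"dz": -26,"rx": 0,"ry": 0,"rz": 0,"gripper": 1},{"dx": -38,"dy": 0,"dz": -31,"rx": 0,"ry": 0,"rz": 0,"gripper": 1},{"dx": -48,"dy": 0,"dz": -36,"rx": 0,"ry": 0,"rz": 0,"gripper": 1},{"dx": -58,"dy": 0,"dz": -40,"rx": 0,"ry": 0,"rz": 0,"gripper": 1}]}}

```text
t: 2.97
eef_pos: [0.5084, -0.1635, 0.1145]
ee_rot: [-3.14, 0.784, -1.57]
force: [1.7, -2.3, -0.7]
width: 0.0004
gripper_force: 1.1
```

```bash
python3 - <<'E'
from h import *
a=[]
for n,(r,c) in dict(scene=(150,210),side=(100,240)).items():
    f=grab(n);a.append(cv2.resize(f['frame'][r:r+130,c:c+130,::-1],(400,400),interpolation=cv2.INTER_CUBIC))
cv2.imwrite('pics/d.png',np.hstack(a)); s=arm.get_state();print(s['eef_pos'],s['ee_rot'],s['force'])
E
```

```text
[ 0.50864914 -0.16300615  0.11556415] [-3.1370457   0.7840772  -1.56647806] [-0.46334481  0.13017567  0.68340242]
```

View pics/d.png

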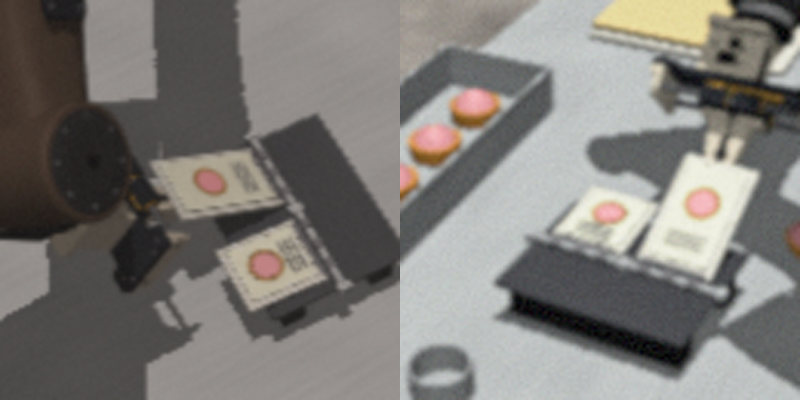

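The long leaf is rising on the fingertips, its edge at crop (720,155) in the side view. The short leaf is still flat. Continuing along the arc.

Request:
{"name": "jog_arm", "arguments": {"targets": [{"dx": -10,"dy": 0,"dz": -3,"rx": 0,"ry": 0,"rz": 0,"gripper": 1},{"dx": -20,"dy": 0,"dz": -6,"rx": 0,"ry": 0,"rz": 0,"gripper": 1},{"dx": -31,"dy": 0,"dz": -8,"rx": 0,"ry": 0,"rz": 0,"gripper": 1},{"dx": -41,"dy": 0,"dz": -9,"rx": 0,"ry": 0,"rz": 0,"gripper": 1},{"dx": -51,"dy": 0,"dz": -10,"rx": 0,"ry": 0,"rz": 0,"gripper": 1},{"dx": -60,"dy": 0,"dz": -10,"rx": 0,"ry": 0,"rz": 0,"gripper": 1},{"dx": -70,"dy": 0,"dz": -10,"rx": 0,"ry": 0,"rz": 0,"gripper": 1},{"dx": -79,"dy": 0,"dz": -9,"rx": 0,"ry": 0,"rz": 0,"gripper": 1}]}}

```text
t: 3.73
eef_pos: [0.5079, -0.1133, 0.176]
ee_rot: [-3.141, 0.785, -1.57]
force: [0.1, -0.9, -2.6]
width: 0.0004
gripper_force: 0.9
```

Request:
{"name": "jog_arm", "arguments": {"targets": [{"dx": -9,"dy": 0,"dz": 2,"rx": 0,"ry": 0,"rz": 0,"gripper": 1},{"dx": -18,"dy": 0,"dz": 4,"rx": 0,"ry": 0,"rz": 0,"gripper": 1},{"dx": -27,"dy": 0,"dz": 7,"rx": 0,"ry": 0,"rz": 0,"gripper": 1},{"dx": -36,"dy": 0,"dz": 11,"rx": 0,"ry": 0,"rz": 0,"gripper": 1},{"dx": -44,"dy": 0,"dz": 15,"rx": 0,"ry": 0,"rz": 0,"gripper": 1},{"dx": -52,"dy": 0,"dz": 20,"rx": 0,"ry": 0,"rz": 0,"gripper": 1},{"dx": -60,"dy": 0,"dz": 26,"rx": 0,"ry": 0,"rz": 0,"gripper": 1},{"dx": -67,"dy": 0,"dz": 33,"rx": 0,"ry": 0,"rz": 0,"gripper": 1}]}}

```text
t: 4.4
eef_pos: [0.5081, -0.0424, 0.1996]
ee_rot: [-3.141, 0.785, -1.57]
force: [0.8, -1.5, 1.1]
width: 0.0005
gripper_force: 0.7
```

```bash
python3 - <<'E'
from h import *
a=[]
for n,(r,c) in dict(scene=(150,210),side=(100,240)).items():
    f=grab(n);a.append(cv2.resize(f['frame'][r:r+130,c:c+130,::-1],(400,400),interpolation=cv2.INTER_CUBIC))
cv2.imwrite('pics/e.png',np.hstack(a)); s=arm.get_state();print(s['eef_pos'],s['ee_rot'],s['force'])
E
```

```text
[ 0.50764079 -0.04153422  0.19957108] [-3.14150927  0.78594076 -1.56929394] [-0.23866562 -0.19737556  0.51108356]
```

View pics/e.png

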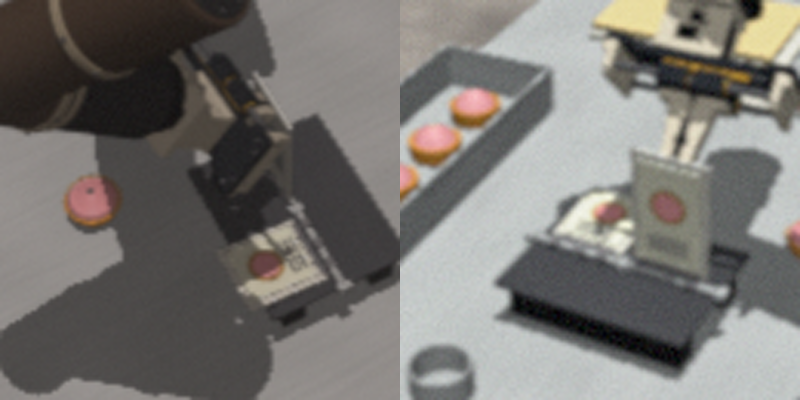

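The leaf stands upright, its edge at crop (670,155) in the side view, with the fingers behind it. I'll push it on over.

Request:
{"name": "jog_arm", "arguments": {"targets": [{"dx": -6,"dy": 0,"dz": 7,"rx": 0,"ry": 0,"rz": 0,"gripper": 1},{"dx": -12,"dy": 0,"dz": 15,"rx": 0,"ry": 0,"rz": 0,"gripper": 1},{"dx": -16,"dy": 0,"dz": 23,"rx": 0,"ry": 0,"rz": 0,"gripper": 1},{"dx": -20,"dy": 0,"dz": 32,"rx": 0,"ry": 0,"rz": 0,"gripper": 1},{"dx": -24,"dy": 0,"dz": 40,"rx": 0,"ry": 0.03,"rz": 0,"gripper": 1},{"dx": -28,"dy": 0,"dz": 49,"rx": 0,"ry": 0.06,"rz": 0,"gripper": 1},{"dx": -30,"dy": 0,"dz": 58,"rx": 0,"ry": 0.09,"rz": 0,"gripper": 1},{"dx": -32,"dy": 0,"dz": 67,"rx": 0,"ry": 0.12,"rz": 0,"gripper": 1}]}}

```text
t: 5.17
eef_pos: [0.5079, 0.0276, 0.174]
ee_rot: [-3.142, 0.664, -1.571]
force: [0.1, -0.3, 0.8]
width: 0.0005
gripper_force: 0.5
```

Request:
{"name": "jog_arm", "arguments": {"targets": [{"dx": -2,"dy": 0,"dz": 9,"rx": 0,"ry": 0.03,"rz": 0,"gripper": 1},{"dx": -4,"dy": 0,"dz": 18,"rx": 0,"ry": 0.06,"rz": 0,"gripper": 1},{"dx": -5,"dy": 0,"dz": 26,"rx": 0,"ry": 0.09,"rz": 0,"gripper": 1},{"dx": -5,"dy": 0,"dz": 35,"rx": 0,"ry": 0.12,"rz": 0,"gripper": 1},{"dx": -5,"dy": 0,"dz": 44,"rx": 0,"ry": 0.16,"rz": 0,"gripper": 1},{"dx": -4,"dy": 0,"dz": 52,"rx": 0,"ry": 0.19,"rz": 0,"gripper": 1},{"dx": -3,"dy": 0,"dz": 60,"rx": 0,"ry": 0.22,"rz": 0,"gripper": 1},{"dx": -1,"dy": 0,"dz": 68,"rx": 0,"ry": 0.25,"rz": 0,"gripper": 1}]}}

```text
t: 5.83
eef_pos: [0.5076, 0.0705, 0.1212]
ee_rot: [-3.141, 0.414, -1.57]
force: [-1.0, -0.1, 0.9]
width: 0.0009
gripper_force: 0.5
```

Request:
{"name": "jog_arm", "arguments": {"targets": [{"dx": 1,"dy": 0,"dz": 7,"rx": 0,"ry": 0.03,"rz": 0,"gripper": 1},{"dx": 2,"dy": 0,"dz": 15,"rx": 0,"ry": 0.06,"rz": 0,"gripper": 1},{"dx": 3,"dy": 0,"dz": 22,"rx": 0,"ry": 0.09,"rz": 0,"gripper": 1},{"dx": 5,"dy": 0,"dz": 29,"rx": 0,"ry": 0.12,"rz": 0,"gripper": 1},{"dx": 6,"dy": 0,"dz": 31,"rx": 0,"ry": 0.14,"rz": 0,"gripper": 1},{"dx": 7,"dy": 0,"dz": 34,"rx": 0,"ry": 0.15,"rz": 0,"gripper": 1},{"dx": 8,"dy": 0,"dz": 36,"rx": 0,"ry": 0.15,"rz": 0,"gripper": 1},{"dx": 9,"dy": 0,"dz": 38,"rx": 0,"ry": 0.15,"rz": 0,"gripper": 1}]}}

```text
t: 6.5
eef_pos: [0.5076, 0.077, 0.0828]
ee_rot: [3.141, 0.266, -1.57]
force: [-0.3, 0.8, 1.0]
width: 0.0005
gripper_force: 0.5
```

Request:
{"name": "jog_arm", "arguments": {"targets": [{"dx": 0,"dy": 0,"dz": 1,"rx": 0,"ry": 0,"rz": 0,"gripper": 1},{"dx": 0,"dy": 0,"dz": 2,"rx": 0,"ry": 0,"rz": 0,"gripper": 1},{"dx": 0,"dy": 0,"dz": 3,"rx": 0,"ry": 0,"rz": 0,"gripper": 1},{"dx": 0,"dy": 0,"dz": 4,"rx": 0,"ry": 0,"rz": 0,"gripper": 1},{"dx": 0,"dy": 0,"dz": 4,"rx": 0,"ry": 0,"rz": 0,"gripper": 1},{"dx": 0,"dy": 0,"dz": 4,"rx": 0,"ry": 0,"rz": 0,"gripper": 1},{"dx": 0,"dy": 0,"dz": 4,"rx": 0,"ry": 0,"rz": 0,"gripper": 1},{"dx": 0,"dy": 0,"dz": 4,"rx": 0,"ry": 0,"rz": 0,"gripper": 1}]}}

```text
t: 7.17
eef_pos: [0.5079, 0.0772, 0.0816]
ee_rot: [-3.141, 0.266, -1.57]
force: [-9.8, -1.8, 26.5]
width: 0.0007
gripper_force: 12.9
```

26 N upward means the leaf is against its stop. I'll retreat straight back along the tool axis.

Request:
{"name": "jog_arm", "arguments": {"targets": [{"dx": 0,"dy": 0,"dz": -10,"rx": 0,"ry": 0,"rz": 0,"gripper": 1},{"dx": 0,"dy": 0,"dz": -30,"rx": 0,"ry": 0,"rz": 0,"gripper": 1},{"dx": 0,"dy": 0,"dz": -60,"rx": 0,"ry": 0,"rz": 0,"gripper": 1},{"dx": 0,"dy": 0,"dz": -95,"rx": 0,"ry": 0,"rz": 0,"gripper": 1},{"dx": 0,"dy": 0,"dz": -130,"rx": 0,"ry": 0,"rz": 0,"gripper": 1},{"dx": 0,"dy": 0,"dz": -160,"rx": 0,"ry": 0,"rz": 0,"gripper": 1},{"dx": 0,"dy": 0,"dz": -170,"rx": 0,"ry": 0,"rz": 0,"gripper": 1},{"dx": 0,"dy": 0,"dz": -170,"rx": 0,"ry": 0,"rz": 0,"gripper": 1}]}}

```text
t: 7.83
eef_pos: [0.5094, 0.0321, 0.2467]
ee_rot: [-3.135, 0.266, -1.57]
force: [0.6, 0.4, -0.7]
width: 0.0007
gripper_force: 0.0
```

```bash
python3 - <<'E'
from h import *
a=[]
for n,(r,c) in dict(scene=(150,210),side=(100,240)).items():
    f=grab(n);a.append(cv2.resize(f['frame'][r:r+130,c:c+130,::-1],(400,400),interpolation=cv2.INTER_CUBIC))
    W=pts(f);m=(f['frame'].min(2)>80)&(abs(W[...,0]-.515)<.03)&(W[...,1]>0)&(W[...,1]<.115)&(W[...,2]>.03)&(W[...,2]<.12)
    Q=W[m]
    if len(Q)>20: print(n,len(Q),np.linalg.lstsq(np.c_[Q[:,:2],np.ones(len(Q))],Q[:,2],rcond=None)[0].round(3),np.median(Q[:,2]))
cv2.imwrite('pics/f.png',np.hstack(a)); s=arm.get_state();print(s['eef_pos'],s['force'])
E
```

```text
scene 26 [-0.001  0.03   0.06 ] 0.06169599125137892
side 266 [-0.003 -0.001  0.06 ] 0.05812758644650229
[0.5077546  0.03273212 0.2431398 ] [-0.23483025 -0.56245557 -0.7095412 ]
```

View pics/f.png

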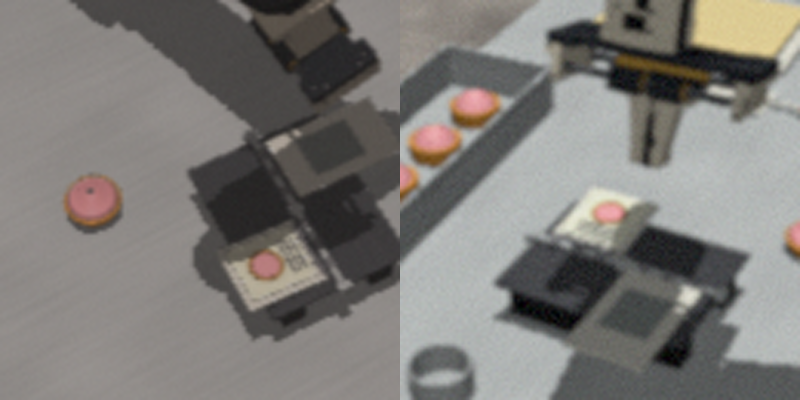

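The long leaf lies flat on the +y side: slope about 0 and z about 58 mm, against 59 expected. The short leaf and tart are in place, and the arm is clear.

```bash
python3 -c "
from station import arm
print(arm.job_done())"
```

```text
the job is handed in; nothing more can be done
None
```

The long leaf was pushed over the spine and lies flat on the other side, with the short leaf still in place. The arm was clear at hand-in (about 8 s of the 38 s used), and no verdict was returned.

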